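# Switch off the cold-light source and lever open its lamp cover

## Robot

A 6-joint arm with a two-finger parallel gripper is mounted at the origin on the work surface. World frame = base frame: x ahead of the robot, y to its left, z up, the work surface at z = 0. Lengths are in m, angles in degrees, forces in N, time in s.
With the tool pointing down it reaches from about 0.25 to 0.725 m from the base axis. Payload 9.7 kg.
Tool frame: the origin (TCP) lies midway between the tips of the shut fingers; the grasp point (between the pads) lies 19 mm behind it (grip_point_offset is the distance from the TCP to the grasp point, in m); y points along the fingers, z is the direction in which the jaws open and shut, and the axes are right-handed (so a half turn about y gives the same grasp; the last joint's range is limited). The gripper opens to 85 mm and grips with 20 to 120 N. Pads are 22 mm wide; open, the fingers measure 114 mm over their backs; the gripper's body (76 mm by 85 mm) begins 54 mm behind the grasp point. The pads swing forward as they close: fully open they stand 13 mm farther back than shut.
Start: joints at [64.916, 4.979, 10.078, 95.1, 0, 90], TCP at [0.233, 0.498, 0.231] pointing down, gripper open.
Joint ranges: [-179.16, 179.16], [-48.56, 103.87], [-65.8, 70.77], [-126.05, 130.52], [-82.76, 87.17], [-180, 180]. Speed limits (degrees/s): [127.2, 127.2, 147.25, 180, 180, 180].

## Interface

Orientations are given as [roll, pitch, yaw] about the fixed x, y, z axes, in that order (R = Rz(yaw) Ry(pitch) Rx(roll)).
In Python, from workcell import get_obs, camera, job_done, grip_point_offset gives the robot as it stands.
- The arm moves only by the tool move_arm, never from a script. Its argument "deltas" is a list that holds one entry, the list of rows, each a list of 4 numbers: the shift along the tool's x, y, z in m, then the turn about the tool's y in degrees. A call has 1 to 5 rows; each row is the pose to reach, as a shift and turn from the pose commanded when the call began, along the tool's axes at that moment; what a row does not reach only later rows make up. A row lasts 1/10 s, in which the tool goes at most 50 mm and 8.59 degrees, less where a joint would pass 70% of its speed; a pose out of reach is approached as far as the arm can. A call with a gripper value outside its range is refused whole. "claw" is the finger opening in m, from 0 to 0.0854, set as the call begins (left out, the last holds). The fingers move at their own pace and stop on an object; "newtons" is the grip in N (left out, the last holds). Time passes only in rows, so rows that repeat a pose let the fingers close. It gives the time, the measured TCP pose, the force and the opening at its end, in the units of the state.
- get_obs(): the state, without advancing time (a new reading comes with each control period).
- camera(name): name is "scene" or "top" or "wrist"; returns a dict with "color" (400x640x3 uint8, blue, green, red), "range_z" (400x640 float32, m along the optical axis (not along the pixel's ray), 0 where there is no reading), "fx", "fy", "cx", "cy" (pixels), "k1" (the pictures are not rectified: a ray, as slopes to the right and down, at radius r is drawn at 1 + k1 r^2 times it, then the intrinsics apply), "T" (4x4, takes a point from camera to world coordinates). Camera axes: x right, y down, z forward; pixel columns grow to the right and rows downward; lengths in m; the calibration is good to about 2 mm. A picture is of the moment at which its call begins.
- job_done(): hands the job in, once; it reports no verdict.
The state is a dict: "time": time; "q": joint angles; "qd": joint speeds; "joint_efforts": joint torques, N m; "ee_pos": TCP position; "tcp_rot": TCP orientation; "wrist_force": force on the tool from outside, world axes, zero at the start; "torque": the same for the moment, N m; "opening": finger opening in m.
Only numpy, scipy, OpenCV 4.12 (cv2) and the standard library are available. Lean on these libraries where they do the work, as an engineer would, in place of code of your own. Each camera call takes 0.05 s, during which the arm holds its last target. There are 200 camera calls.

## Task

The lamp of the microscope light source is to be changed: first flip its lamp switch (the toggle nearer the lamp cover) over to off, so that it leans to the front of the unit, and leave the fan switch beside it on. Then lever the snap-fit lamp cover open with the flat blade of the pry tool in the notch at its front edge, not with the fingers, and lay the pry tool back flat on the instrument mat. Leave the forceps, needle, petri dish and carton where they are.

Things in the scene. Friction and masses are not known exactly. Their poses are not given: they have to be found in the camera images.
- light_source: Light-grey metal box, the microscope's halogen light source, fixed, 180 (x) x 270 (y) x 110 mm high. Origin: centre of its underside; its -x side is its front, +y its left. Top left: the lamp cover; top right: the control deck with two bat toggles. A steel swan-neck light guide at its left rear rises to 185 mm above the bench, up to 260 mm left (+y) and 170 mm behind (+x) the origin.
- deck (a point): Point on the flat top of the control deck, 110 mm above the bench, midway between the two toggles, which stand side by side 65 mm apart (y); axes as the unit's. 58 mm in front (-x) of the lamp toggle is a dimmer dial (34 mm wide, 19 mm high), likewise before the fan toggle a fuse cap (10 mm high).
- lamp_switch (a joint): Lamp toggle, the one nearer the lamp cover: 0 = on, leaning 0.3 rad away from the front (to the unit's +x); 0.6 = off, leaning 0.3 rad towards the front (-x). Over-centre spring: about 4 to 7 N at the bat's end moves it off its stop, less towards the middle (0.3), beyond which it snaps over by itself and stays.
- lamp_bat (a point): Point on the lamp toggle's bat, 45 mm from its pivot and 11 mm short of its end; moves with the bat. The bat is steel, 12 mm thick at this point, standing 44 mm clear above its bushing. The pivot lies 114 mm above the bench at x = 0, y = -40 mm of the unit.
- fan_switch (a joint): Fan toggle, an identical bat farther from the lamp cover, at x = 0, y = -105 mm of the unit: 0 = on (as at the start), 0.6 = off. To be left on.
- fan_bat (a point): The same point on the fan toggle's bat.
- lamp_cover (a joint): Lamp cover, hinged along its far edge: 0 = snapped shut, flush with the unit's top; grows as its front edge rises. Catches at the front hold it with about 15 N at the front edge and let go when that has been levered up about 5 mm (0.035 rad); a spring then lifts it by itself to about 0.45 rad, where it stays.
- cover_edge (a point): Middle of the cover's front edge, at its top; moves with the cover, a flat grey plate with dark vent slots, 142 (x) x 118 (y) x 4 mm.
- notch (a point): Fixed point of the unit: middle of the shut cover's front edge, at its underside, 106 mm above the bench, 13 mm behind the unit's front face; axes as the unit's. The notch is a gap 36 mm wide (y), centred here, cut right through the 12 mm thick front rim down to a floor 98 mm above the bench: an 8 mm high slot leads level from the front under the cover, where 70 mm in +x are empty.
- fulcrum (a point): Middle of the outer edge of the notch floor, 98 mm above the bench, at the unit's front face: the blade pivots on it when the handle is pushed down.
- pry_tool: Flat pry tool, 180 mm long, about 110 g, the only tool with a wide flat blade; lies on the mat. Origin: middle of the underside of its black handle; +x points along the blade. Handle 100 (x) x 22 (y) x 16 mm (z), blade steel, 80 long x 16 wide (y) x 3 mm thick (z), at mid-height of the handle. Grip it across the handle (y).
- pry_tip (a point): Middle of the blade's end: 130 mm ahead (+x) of the tool's origin and 8 mm above its underside.
- mat: Grey-green instrument mat, fixed, 300 (x) x 260 (y) x 3 mm. Origin: centre of its underside.
- forceps: Steel forceps, 135 mm long, 6 mm high, on the mat; bystander.
- needle: Mounted needle: square wooden handle 100 x 11 x 11 mm with a thin 60 mm steel needle, on the mat; bystander.
- petri_dish: Closed glass petri dish, 94 mm wide, 18 mm high; bystander.
- lamp_carton: Cardboard carton of the new lamp, 60 x 60 x 65 mm; bystander.
There are look-alikes about, which are no part of the job. Leave any purple or red look-alike of the pry_tool alone.

How it is judged (in metres and radians):
On the way, in this order (a step that is already met when the one before it is completed fails the run):
1. the lamp switch is over at off, the cover still shut (value of joint lamp_switch above 0.5 rad and value of joint lamp_cover below 0.02 rad), for 0.2 s.
2. the blade's end is in the notch, under the edge of the shut cover (x of pry_tip in the frame of notch above 0.003 m and y of pry_tip in the frame of notch between -0.018 and 0.018 m and z of pry_tip in the frame of notch between -0.012 and 0.0015 m and value of joint lamp_cover below 0.03 rad), for 0.1 s.
3. the cover has sprung open (value of joint lamp_cover above 0.25 rad), for 0.2 s.
At the end, for the whole second after the job is handed in: Lamp switch at off (above 0.5), fan switch at on (below 0.1), lamp cover sprung open (above 0.25 rad), pry tool released and at rest, flat on the mat: middle of its handle over the mat, underside within 5 mm of it, blade end at most 18 mm above the bench (value of joint lamp_switch above 0.5 rad and value of joint fan_switch below 0.1 rad and value of joint lamp_cover above 0.25 rad and x of pry_tool in the frame of mat between -0.15 and 0.15 m and y of pry_tool in the frame of mat between -0.13 and 0.13 m and height (world z) of pry_tool below 0.008 m and height (world z) of pry_tip below 0.018 m and linear speed of pry_tool below 0.02 m/s); the robot touches nothing.
It fails at once if the fan switch is flipped (value of joint fan_switch above 0.3 rad).
It fails at once if the cover is pushed or lifted with the fingers or the arm (over 2 N) (contact force between any of the fingers, the arm and lamp_cover_c0 above 2 N).
It fails at once if the forceps, needle, petri dish or carton is shifted by more than 30 mm (distance of any of forceps, needle, petri_dish, lamp_carton from where it was at the start of the episode above 0.03 m).
It also fails if it takes over 70 s, if anything falls off the work surface, if the arm or the gripper's body presses on something with over 40 N, if the wrist force passes 120 N, or if a joint passes its speed limit or range.

## Working session

There is one attempt and no reset: what is moved stays moved. The work goes in short steps, Python scripts to look and compute and a tool call to move; the robot and the scene stay as the last step left them, time stands still between calls to the robot, and variables do not carry over. Pictures are saved under pics/ and viewed, about 8 in all and at most 12, crops included, and the job is handed in when it is done.

Besides the shell and the picture viewer there is one more tool, called after "Request:" as name(argument=value, ...) on one line, values as JSON. move_arm: Moves the arm, as the interface text tells. Its arguments: {"type":"object","properties":{"deltas":{"type":"array"},"claw":{"type":"number"},"newtons":{"type":"number"}},"required":["deltas"]}

```bash
mkdir -p pics; ls; cat > h.py <<'E'
import numpy as np, cv2
from workcell import get_obs, camera, job_done, grip_point_offset
def cloud(c):
    h,w=c["range_z"].shape
    u,v=np.meshgrid(np.arange(w),np.arange(h))
    K=np.array([[c["fx"],0,c["cx"]],[0,c["fy"],c["cy"]],[0,0,1.]])
    p=cv2.undistortPoints(np.stack([u,v],-1).reshape(-1,1,2).astype(np.float64),K,np.array([c["k1"],0,0,0.])).reshape(h,w,2)
    z=c["range_z"]
    P=np.stack([p[...,0]*z,p[...,1]*z,z],-1)
    W=P@c["T"][:3,:3].T+c["T"][:3,3]
    W[z==0]=np.nan
    return W
E
python3 - <<'E'
from h import *
print(get_obs(), grip_point_offset)
for n in("scene","top"):
    c=camera(n); cv2.imwrite(f"pics/{n}0.png",c["color"]); np.savez(f"pics/{n}0.npz",**c)
    print(n,c["T"].round(3).tolist(),c["fx"],c["k1"])
E
```

```text
pics
{'time': 0.0, 'q': array([ 6.49156340e+01,  5.00911155e+00,  1.00339541e+01,  9.51010022e+01,
       -1.16878301e-03,  9.00007597e+01]), 'qd': array([-0.16115108,  0.02815929, -0.06714038,  0.10044578, -0.11305494,
        0.04659703]), 'joint_efforts': array([ 1.28662497e-03, -5.20384312e+01,  4.64805722e+01,  1.61336950e-02,
        4.33714786e-05, -1.08987848e-06]), 'ee_pos': array([0.23307486, 0.49790147, 0.23059769]), 'tcp_rot': array([-9.00761596e+01, -1.16979180e-03, -2.50851241e+01]), 'wrist_force': array([ 0.16592899, -0.60719541,  0.07768521]), 'torque': array([-0.01038572,  0.00785081, -0.01200354]), 'opening': 0.08570391247516315} 0.0187
scene [[0.677, 0.472, -0.565, 1.223], [0.736, -0.418, 0.533, -0.72], [0.016, -0.777, -0.63, 0.866], [0.0, 0.0, 0.0, 1.0]] 397.4922855760973 -0.022817642725451122
top [[0.049, -0.978, 0.203, 0.22], [-0.999, -0.049, 0.007, -0.09], [0.003, -0.203, -0.979, 1.781], [0.0, 0.0, 0.0, 1.0]] 446.72306333217364 0.008070883174857376
```

View pics/scene0.png

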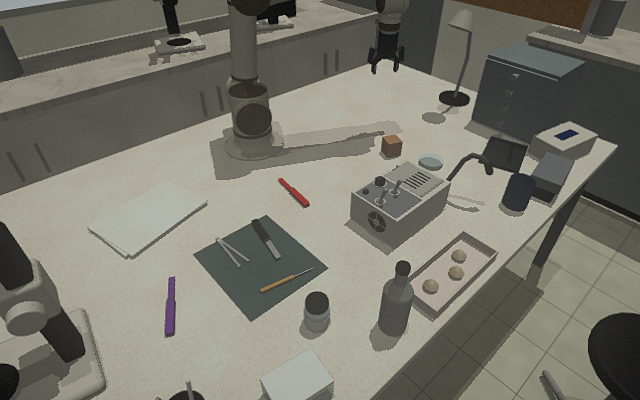

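View pics/top0.png

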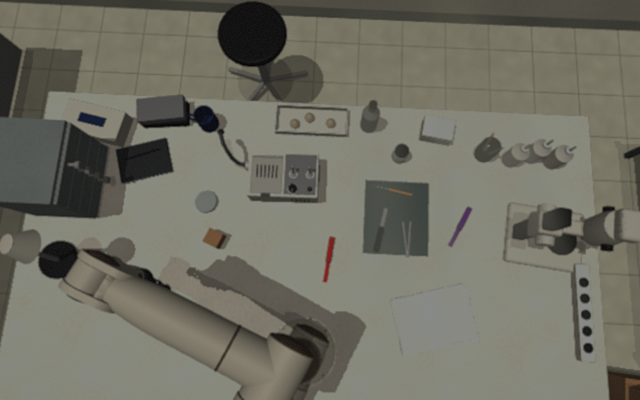

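The scene view shows the unit at (400,205), with the toggles near (378,185)/(396,187) and the vented cover at (415,180). The black pry tool is on the mat, with its handle at (262,230) and blade at (273,250). The top view shows the unit at (285,177), the mat at (396,218) and the pry tool at (380,230).

```bash
python3 - <<'E'
from h import *
for n in("top","scene"):
    c=dict(np.load(f"pics/{n}0.npz")); W=cloud(c); z=W[...,2]
    ok=(W[...,0]>.2)&(W[...,0]<.8)&(abs(W[...,1])<.75)
    m=((abs(z-.110)<.006)&ok&(W[...,1]>-.2)&(W[...,1]<.4)).astype(np.uint8)
    k,l,s,_=cv2.connectedComponentsWithStats(m); i=1+s[1:,4].argmax()
    P=W[l==i]; r=cv2.minAreaRect(P[:,:2].astype(np.float32)); print(n,"unit",r,np.median(P[:,2]),len(P))
    # tall things on the deck
    m2=(z>.14)&(z<.2)&ok&(abs(W[...,1]-r[0][1])<.2)&(abs(W[...,0]-r[0][0])<.15)
    k,l,s,_=cv2.connectedComponentsWithStats(m2.astype(np.uint8))
    for j in range(1,k):
        if s[j,4]>2: print("  tall",W[l==j].mean(0).round(3),W[l==j][:,2].max().round(3),s[j,4])
    hsv=cv2.cvtColor(c["color"],cv2.COLOR_BGR2HSV)
    # mat region
    box=((W[...,0]>.2)&(W[...,0]<.75)&(W[...,1]<-.05)&(W[...,1]>-.6)&(z<.03)&(z>-.01))
    v=hsv[...,2]
    m=(box&(v<120)).astype(np.uint8); k,l,s,_=cv2.connectedComponentsWithStats(m); i=1+s[1:,4].argmax()
    hull=cv2.convexHull(W[l==i][:,:2].astype(np.float32)); r=cv2.minAreaRect(hull);print(" mat",r, "V",np.median(v[l==i]))
    q=cv2.convexHull(np.argwhere(l==i)[:,::-1].astype(np.int32)); mm=np.zeros_like(m); cv2.fillConvexPoly(mm,q,1)
    mv=np.median(v[l==i])
    d=((mm>0)&(v<mv*.72)).astype(np.uint8); k,l,s,_=cv2.connectedComponentsWithStats(d)
    for j in range(1,k):
        if s[j,4]>25: 
            P=W[l==j]; print("  dark",P.mean(0).round(3),cv2.minAreaRect(P[:,:2].astype(np.float32)),s[j,4],s[j])
    b=((mm>0)&(v>mv*1.35)).astype(np.uint8); k,l,s,_=cv2.connectedComponentsWithStats(b)
    for j in range(1,k):
        if s[j,4]>25: 
            P=W[l==j]; print("  bright",P.mean(0).round(3),cv2.minAreaRect(P[:,:2].astype(np.float32)),s[j,4],s[j])
c=np.load("pics/top0.npz")["color"][130:280,230:450]; a=cv2.resize(c,None,fx=3.6,fy=3.6,interpolation=cv2.INTER_CUBIC)
cv2.imwrite("pics/z1.png",cv2.convertScaleAbs(a,alpha=1.5))
E
```

```text
top unit ((0.665769636631012, 0.11420875787734985), (0.18354620039463043, 0.2708055377006531), 1.1267845630645752) 0.11023514241788535 2530
  tall [0.677 0.074 0.16 ] 0.17 17
  tall [0.677 0.009 0.16 ] 0.174 18
 mat ((0.5335735082626343, -0.3432071805000305), (0.3083871304988861, 0.26502725481987), 0.17932304739952087) V 78.0
  bright [ 0.581 -0.212  0.001] ((0.5830813050270081, -0.21161629259586334), (0.19886483252048492, 0.005561025347560644), 0.0018126898212358356) 63 [363 180   3  49  63]
  bright [ 0.687 -0.362  0.002] ((0.6866790652275085, -0.36128705739974976), (0.008891621604561806, 0.22249770164489746), 0.7089958190917969) 63 [374 180  55   4  63]
  bright [ 0.639 -0.355  0.014] ((0.6383483409881592, -0.35571199655532837), (0.09048071503639221, 0.010472630150616169), 76.66159057617188) 41 [389 189  23   6  41]
  bright [ 0.534 -0.293  0.014] ((0.530752420425415, -0.2911001741886139), (0.008028610609471798, 0.06682833284139633), 75.58171081542969) 30 [381 209   6  17  30]
  bright [ 0.434 -0.211  0.001] ((0.43015652894973755, -0.21209335327148438), (0.0763850063085556, 0.0046
[... 673 characters left out ...]
), 79.24243927001953) 177 [252 219  20  34 177]
  bright [nan nan nan] ((0.4191097319126129, -0.3670237958431244), (0.08473416417837143, 0.19878917932510376), 47.949581146240234) 223 [217 221  35  46 223]
  bright [ 0.377 -0.421 -0.   ] ((0.37582889199256897, -0.42603519558906555), (0.06163860112428665, 0.012342995032668114), 84.79959869384766) 29 [197 240  19  12  29]
  bright [ 0.53  -0.293  0.013] ((0.5295435190200806, -0.2914580702781677), (0.01933027245104313, 0.07620923966169357), 77.71532440185547) 95 [266 241  15  17  95]
  bright [ 0.638 -0.357  0.014] ((0.6382927298545837, -0.3512454628944397), (0.11039947718381882, 0.01269634161144495), 78.94962310791016) 109 [260 274  39  18 109]
```

View pics/z1.png

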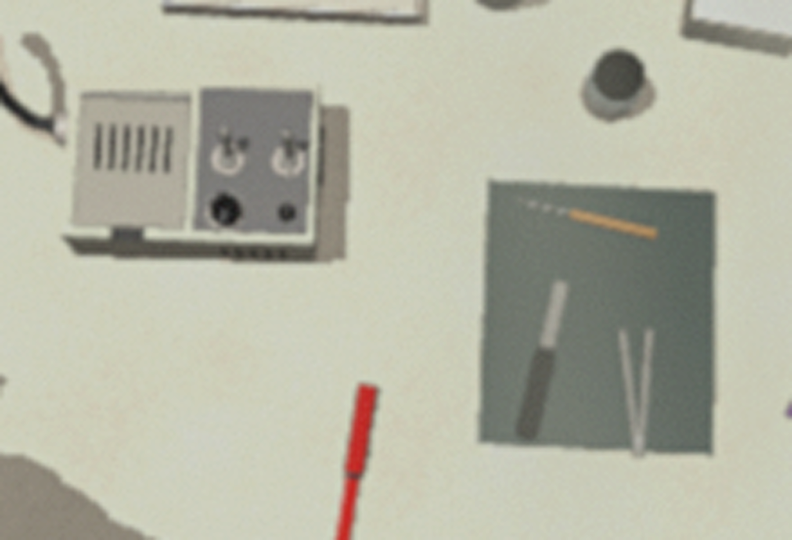

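The crop shows the lamp toggle at (228,150), the fan toggle at (288,150), the notch at (127,232) and the pry tool from (527,437) to (561,283). I'll move above the lamp toggle with the jaws along x.

Request:
move_arm(deltas=[[[0.047,-0.004,-0.016,5],[0.094,-0.009,-0.032,10],[0.141,-0.013,-0.048,16],[0.188,-0.017,-0.065,21],[0.235,-0.02,-0.081,26]]], claw=0.05)

```text
time: 0.6
ee_pos: [0.4126, 0.3235, 0.2513]
tcp_rot: [-90.0, 0.0, -51.3]
wrist_force: [0.7, 0.7, -0.2]
opening: 0.05
```

```bash
cat >> h.py <<'E'
from scipy.spatial.transform import Rotation as Ro
def go(target,yaw,o=None):
    "shift in tool axes and turn (deg) to bring TCP to target/yaw"
    o=o or get_obs(); R=Ro.from_euler("xyz",o["tcp_rot"],degrees=True).as_matrix()
    d=R.T@(np.array(target)-o["ee_pos"]); y=np.degrees(np.arctan2(R[1,0],R[0,0]))
    t=-((yaw-y+180)%360-180)
    print("pos",o["ee_pos"].round(4),"yaw",y.round(2),"-> shift",d.round(4),"turn",round(t,2),"t",round(o["time"],2),"F",o["wrist_force"].round(1),"op",round(o["opening"],4))
E
python3 - <<'E'
from h import *
go([.673,.0725,.26],-90)
c=dict(np.load("pics/top0.npz")); W=cloud(c); hsv=cv2.cvtColor(c["color"],cv2.COLOR_BGR2HSV); v=hsv[...,2]; z=W[...,2]
# notch: dark at front edge
for n in("top","scene"):
    c=dict(np.load(f"pics/{n}0.npz")); W=cloud(c); v=cv2.cvtColor(c["color"],cv2.COLOR_BGR2HSV)[...,2]; z=W[...,2]
    m=(abs(W[...,0]-.58)<.02)&(W[...,1]>.09)&(W[...,1]<.26)&(z>.085)
    yy=W[m]; vv=v[m]; d=yy[(vv<.75*np.median(vv))&(yy[:,2]>.085)]
    print(n,"notch dark",len(d),np.nanmin(d,0).round(3),np.nanmedian(d,0).round(3),np.nanmax(d,0).round(3))
    e=W[(abs(z-.11)<.006)&(W[...,0]>.57)&(W[...,0]<.7)]
    b=W[(z>.006)&(z<.03)&(W[...,0]>.36)&(W[...,0]<.6)&(W[...,1]<-.25)&(W[...,1]>-.32)]
    mu=b[:,:2].mean(0); u,s,vt=np.linalg.svd(b[:,:2]-mu); a=vt[0]*np.sign(vt[0][0]); t=(b[:,:2]-mu)@a
    print(" pry",mu.round(3),"yaw",np.degrees(np.arctan2(a[1],a[0])).round(1),t.min().round(3),t.max().round(3),len(b),"mid of handle",(mu+a*(t.max()-.13)).round(3),(mu+a*(t.min()+.05)).round(3))
E
```

```text
pos [0.4126 0.3235 0.2513] yaw -51.27 -> shift [ 0.3587 -0.0087  0.0461] turn 38.73 t 0.6 F [ 0.7  0.7 -0.2] op 0.05
top notch dark 65 [0.572 0.091 0.085] [0.577 0.174 0.097] [0.6   0.242 0.114]
 pry [ 0.483 -0.283] yaw -4.3 -0.12 0.118 415 mid of handle [ 0.47  -0.282] [ 0.412 -0.278]
scene notch dark 8 [0.573 0.168 0.101] [0.577 0.19  0.104] [0.584 0.193 0.109]
 pry [ 0.478 -0.285] yaw -8.0 -0.088 0.115 359 mid of handle [ 0.463 -0.283] [ 0.44 -0.28]
```

Request:
move_arm(deltas=[[[0.045,-0.001,0.006,8],[0.09,-0.003,0.012,16],[0.135,-0.004,0.018,24],[0.18,-0.005,0.024,31],[0.225,-0.006,0.03,38.7]]])

```text
time: 1.1
ee_pos: [0.5774, 0.1673, 0.257]
tcp_rot: [-90.0, -0.0, -90.1]
wrist_force: [1.2, 0.5, -0.3]
opening: 0.05
```

```bash
python3 -c "
from h import *
go([.673,.0725,.26],-90)"
```

```text
pos [0.5774 0.1673 0.257 ] yaw -90.09 -> shift [ 0.0947 -0.003   0.0957] turn -0.09 t 1.1 F [ 1.2  0.5 -0.3] op 0.05
```

Request:
move_arm(deltas=[[[0.032,-0.001,0.032,0],[0.063,-0.002,0.064,0],[0.0947,-0.003,0.0957,0],[0.0947,-0.003,0.0957,0]]])

```text
time: 1.5
ee_pos: [0.6751, 0.0704, 0.2568]
tcp_rot: [-90.2, -0.1, -90.0]
wrist_force: [1.0, 0.9, -0.6]
opening: 0.0501
```

```bash
python3 - <<'E'
from h import *
c=camera("wrist"); cv2.imwrite("pics/w1.png",c["color"]); np.savez("pics/w1.npz",**c)
W=cloud(c); z=W[...,2]; go([.673,.0725,.15],-90)
m=(z>.14)&(z<.18)&(abs(W[...,0]-.67)<.1)&(abs(W[...,1]-.05)<.12)
k,l,s,ce=cv2.connectedComponentsWithStats(m.astype(np.uint8))
for j in range(1,k):
    if s[j,4]>30: P=W[l==j]; print(P.mean(0).round(4),P.min(0).round(3),P.max(0).round(3),s[j],ce[j])
E
```

```text
pos [0.6737 0.0723 0.2576] yaw -89.97 -> shift [-0.0003  0.1076 -0.0003] turn 0.03 t 1.55 F [-0.7 -0.3  0.4] op 0.0498
[0.6772 0.0752 0.1612] [0.668 0.067 0.141] [0.685 0.08  0.169] [315 189  21  20 279] [325.46953405 198.31182796]
[0.678  0.0114 0.159 ] [0.669 0.004 0.14 ] [0.687 0.015 0.169] [317 253  20  23 277] [326.05776173 264.76895307]
```

View pics/w1.png

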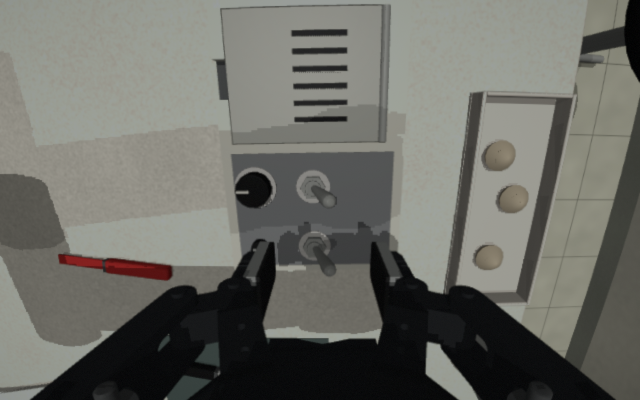

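The wrist view shows the lamp bat at (325,198), the fan bat at (326,265) and the notch at (222,80). The fingers straddle x = 0.674 m, so I'll descend around the lamp bat.

Request:
move_arm(deltas=[[[-0.002,0.03,0,0],[-0.002,0.06,0,0],[-0.002,0.09,0,0],[-0.002,0.112,0,0],[-0.002,0.112,0,0]]])

```text
time: 2.05
ee_pos: [0.6702, 0.0773, 0.1448]
tcp_rot: [-90.3, -0.0, -89.7]
wrist_force: [-0.5, -0.3, -0.4]
opening: 0.0499
```

Request:
move_arm(deltas=[[[0,0,-0.01,0],[0,0,-0.02,0],[0,0,-0.03,0],[0,0,-0.038,0],[0,0,-0.043,0]]])

```text
time: 2.55
ee_pos: [0.6316, 0.077, 0.1503]
tcp_rot: [-89.6, 0.0, -89.8]
wrist_force: [25.4, 0.0, -6.3]
opening: 0.0498
```

```bash
python3 - <<'E'
from h import *
go([.673,.0725,.15],-90)
c=camera("top"); W=cloud(c); z=W[...,2]
m=(z>.14)&(z<.18)&(abs(W[...,0]-.67)<.1)&(abs(W[...,1]-.05)<.12)
k,l,s,ce=cv2.connectedComponentsWithStats(m.astype(np.uint8))
for j in range(1,k):
    if s[j,4]>3: P=W[l==j]; print(P.mean(0).round(4),s[j])
c=camera("wrist"); W=cloud(c); z=W[...,2]; np.savez("pics/w2.npz",**c); cv2.imwrite("pics/w2.png",c["color"])
E
```

```text
pos [0.6316 0.077  0.1503] yaw -89.75 -> shift [0.0047 0.0006 0.0414] turn 0.25 t 2.55 F [25.4  0.  -6.3] op 0.0498
[0.6783 0.0095 0.1587] [308 165   3   7  17]
```

View pics/w2.png

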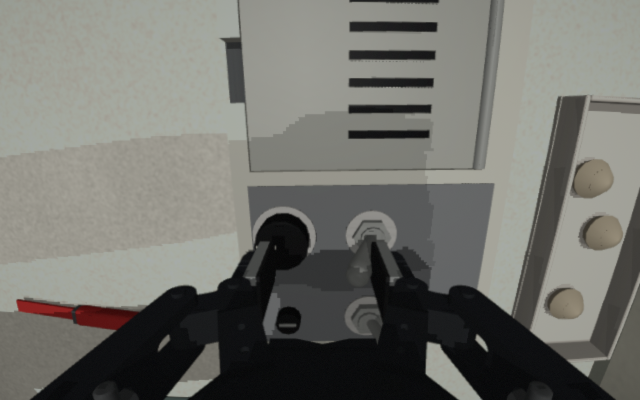

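```bash
python3 -c "
from h import *
go([.64,.075,.15],-90)"
```

```text
pos [0.6321 0.0768 0.1511] yaw -89.77 -> shift [0.0018 0.0012 0.0079] turn 0.23 t 2.65 F [10.9 -1.6  2.9] op 0.0498
```

The bat at (360,270) now leans to the left of its bushing, towards the front. I'll back off, rise and check.

Request:
move_arm(deltas=[[[0,0,0.012,0],[0,-0.03,0.012,0],[0,-0.06,0.012,0],[0,-0.1,0.01,0],[0,-0.13,0.0,0]]])

```text
time: 3.15
ee_pos: [0.6294, 0.0767, 0.281]
tcp_rot: [-89.9, 0.0, -89.8]
wrist_force: [0.5, -0.1, -0.2]
opening: 0.0499
```

Request:
move_arm(deltas=[[[-0.03,0,-0.04,0],[-0.06,0,-0.08,0],[-0.08,0,-0.11,0],[-0.08,0,-0.11,0]]])

```text
time: 3.55
ee_pos: [0.516, 0.1581, 0.2806]
tcp_rot: [-89.9, 0.1, -89.6]
wrist_force: [0.5, -0.5, 0.5]
opening: 0.0498
```

```bash
python3 - <<'E'
from h import *
go([.45,-.28,.25],-12)
for n in("wrist","top"):
    c=camera(n); W=cloud(c); z=W[...,2]; np.savez(f"pics/{n}3.npz",**c)
    m=(z>.14)&(z<.18)&(abs(W[...,0]-.67)<.07)&(abs(W[...,1]-.05)<.08)
    k,l,s,ce=cv2.connectedComponentsWithStats(m.astype(np.uint8))
    for j in range(1,k):
        if s[j,4]>3: P=W[l==j]; print(n,"bat",P.mean(0).round(4),s[j])
    v=cv2.cvtColor(c["color"],cv2.COLOR_BGR2HSV)[...,2]
    m=(abs(z-.11)<.006)&(W[...,1]>-.05)&(W[...,1]<.27)&(W[...,0]>.55)&(W[...,0]<.78); P=W[m]; print(" unit",cv2.minAreaRect(P[:,:2].astype(np.float32)), np.median(P[:,2]).round(4))
    m=((abs(z-.098)<.005)&(abs(W[...,0]-.58)<.02)&(W[...,1]>.1)&(W[...,1]<.26)); print(" floor",m.sum(), W[m].min(0).round(4) if m.any() else "",W[m].max(0).round(4) if m.any() else "")
cv2.imwrite("pics/w3.png",np.load("pics/wrist3.npz")["color"])
E
```

```text
pos [0.516  0.1581 0.2806] yaw -89.59 -> shift [ 0.4377  0.0298 -0.0692] turn -77.59 t 3.55 F [ 0.5 -0.5  0.5] op 0.0498
wrist bat [0.6498 0.0762 0.1593] [446 263  14  21 232]
 unit ((0.6641198396682739, 0.11349015682935715), (0.1814575046300888, 0.2705428898334503), 0.9048293232917786) 0.1104
 floor 524 [0.5714 0.1002 0.093 ] [0.589  0.2461 0.103 ]
top bat [0.6778 0.0089 0.1599] [308 165   3   7  17]
top bat [0.6505 0.073  0.1662] [290 173   4   3  10]
 unit ((0.6657483577728271, 0.09880618751049042), (0.18188877403736115, 0.23990251123905182), 1.152013897895813) 0.1104
 floor 19 [0.5736 0.1031 0.093 ] [0.5969 0.169  0.103 ]
```

View pics/w3.png

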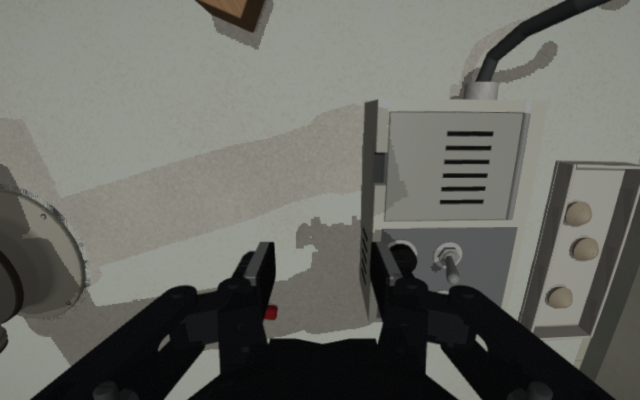

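The lamp bat is off (x = 0.650) and the fan bat is still on (x = 0.678). The notch is dark at (380,152–183). I'll measure it, then head for the pry tool.

```bash
python3 - <<'E'
from h import *
c=dict(np.load("pics/wrist3.npz")); W=cloud(c); v=cv2.cvtColor(c["color"],cv2.COLOR_BGR2GRAY)
for u in (377,380,383):
    r=np.where(v[100:220,u]<60)[0]+100; print(u,r.min(),r.max(),v[140:195:3,u],W[r.min()+1,u].round(4),W[r.max()-1,u].round(4))
# cover extents at row: col 450, dark seam
R=Ro.from_euler("z",1,degrees=True).as_matrix()
for p in ((450,112),(450,220),(388,165),(365,165)): print(p,(R.T@(W[p[1],p[0]]-[.664,.1135,0])).round(4))
E
```

```text
377 153 182 [120 128 129 129  81  47  49  48  49  48  48  47  48  48  56 106 130 130
 130] [0.5764 0.1892 0.0984] [0.5784 0.1584 0.0973]
380 153 182 [132 131 131 131  83  46  47  48  47  47  47  47  47  47  54 105 130 130
 130] [0.5797 0.1892 0.0983] [0.5815 0.1588 0.0987]
383 153 181 [132 131 132 131  84  45  48  47  47  50  50  51  53  54  62 105 130 130
 130] [0.5833 0.1891 0.0974] [0.5851 0.1597 0.0975]
(450, 112) [-0.014   0.1219  0.1098]
(450, 220) [-0.0007  0.0026  0.1091]
(388, 165) [-0.0763  0.067   0.1108]
(365, 165) [-0.0893  0.0534  0.0314]
```

Request:
move_arm(deltas=[[[0.043,0,-0.01,-8],[0.086,0,-0.02,-16],[0.129,0,-0.03,-24],[0.172,0,-0.04,-32],[0.215,0,-0.05,-40]]], claw=0.0854)

```text
time: 4.15
ee_pos: [0.471, -0.0573, 0.2784]
tcp_rot: [-90.0, -0.0, -50.3]
wrist_force: [-0.2, -1.2, 1.1]
opening: 0.0855
```

```bash
python3 -c "
from h import *
go([.45,-.28,.25],-12)"
```

```text
pos [ 0.471  -0.0573  0.2784] yaw -50.34 -> shift [ 0.158   0.0284 -0.1583] turn -38.34 t 4.15 F [-0.2 -1.2  1.1] op 0.0855
```

Request:
move_arm(deltas=[[[0.032,0.006,-0.032,-8],[0.064,0.012,-0.064,-16],[0.096,0.018,-0.096,-24],[0.128,0.024,-0.128,-32],[0.158,0.028,-0.158,-38]]])

```text
time: 4.65
ee_pos: [0.449, -0.2798, 0.2501]
tcp_rot: [-90.0, -0.0, -12.3]
wrist_force: [0.5, -0.4, -0.1]
opening: 0.085
```

```bash
python3 - <<'E'
from h import *
go([.45,-.28,.25],-12)
c=camera("wrist"); cv2.imwrite("pics/w4.png",c["color"]); np.savez("pics/w4.npz",**c)
W=cloud(c); z=W[...,2]
m=((z>.0075)&(z<.03)&(abs(W[...,0]-.48)<.16)&(abs(W[...,1]+.28)<.08)).astype(np.uint8)
k,l,s,ce=cv2.connectedComponentsWithStats(m)
for j in range(1,k):
    if s[j,4]>100: P=W[l==j]; print(P.mean(0).round(3),cv2.minAreaRect(P[:,:2].astype(np.float32)),s[j],np.percentile(P[:,2],[5,50,95]).round(4))
E
```

```text
pos [ 0.449  -0.2798  0.2501] yaw -12.34 -> shift [0.0011 0.0001 0.0001] turn -0.34 t 4.65 F [ 0.5 -0.4 -0.1] op 0.085
[ 0.466 -0.279  0.017] ((0.4787726402282715, -0.2815592288970947), (0.02175920642912388, 0.1796993762254715), 78.2667007446289) [ 316  123   18  131 1958] [0.012  0.0182 0.0201]
[ 0.636 -0.341  0.012] ((0.6369179487228394, -0.33783966302871704), (0.04413740709424019, 0.007980535738170147), 84.48953247070312) [296 296  30   8 144] [0.0083 0.0129 0.0152]
```

View pics/w4.png

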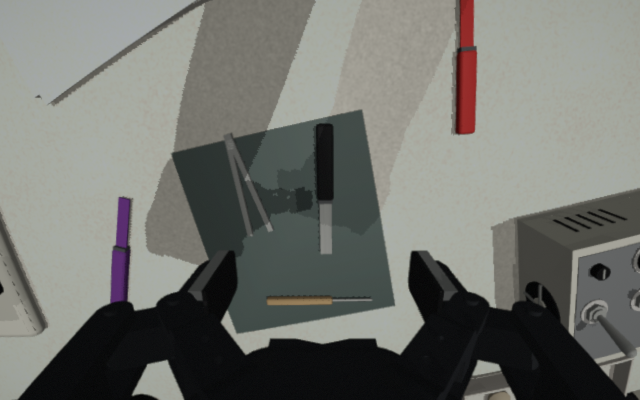

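The wrist view shows the pry tool clearly, with the handle at (324,160) and the blade tip at (325,252). The forceps are about 80 px to the left, so there is room for the fingers. I'll descend on the handle centre at (0.440, -0.2735).

```bash
python3 -c "
from h import *
go([.4396,-.2735,.006],-11.8)"
```

```text
pos [ 0.4477 -0.2857  0.2482] yaw -11.69 -> shift [-0.01    0.2422  0.0109] turn 0.11 t 4.7 F [-3.6 -2.5 -3. ] op 0.0853
```

Request:
move_arm(deltas=[[[-0.011,0.045,0.004,0],[-0.011,0.09,0.004,0],[-0.011,0.13,0.004,0],[-0.011,0.16,0.004,0],[-0.011,0.16,0.004,0]]], claw=0.06)

```text
time: 5.2
ee_pos: [0.4374, -0.2705, 0.0861]
tcp_rot: [-89.9, 0.4, -12.7]
wrist_force: [0.4, 0.2, 0.0]
opening: 0.0604
```

Request:
move_arm(deltas=[[[0,0,0,0],[0,0,0,0]]])

```text
time: 5.4
ee_pos: [0.4404, -0.2717, 0.0925]
tcp_rot: [-90.1, -0.1, -12.6]
wrist_force: [-0.2, -0.6, 0.9]
opening: 0.0601
```

```bash
python3 - <<'E'
from h import *
go([.4396,-.2735,.006],-11.8)
c=camera("wrist"); go([.4396,-.2735,.006],-11.8)
W=cloud(c); z=W[...,2]
m=((z>.0075)&(z<.03)&(abs(W[...,0]-.48)<.16)&(abs(W[...,1]+.28)<.05)).astype(np.uint8)
k,l,s,ce=cv2.connectedComponentsWithStats(m)
for j in range(1,k):
    if s[j,4]>100: P=W[l==j]; print(P.mean(0).round(3),cv2.minAreaRect(P[:,:2].astype(np.float32)),s[j],np.percentile(P[:,2],[5,50,95]).round(4))
E
```

```text
pos [ 0.4404 -0.2717  0.0925] yaw -12.64 -> shift [-0.0007  0.0865 -0.0018] turn -0.84 t 5.4 F [-0.2 -0.6  0.9] op 0.0601
pos [ 0.4405 -0.2717  0.0925] yaw -12.63 -> shift [-0.0007  0.0865 -0.0019] turn -0.83 t 5.45 F [ 0.3 -0.   0. ] op 0.0601
[ 0.462 -0.278  0.017] ((0.4791003167629242, -0.28132694959640503), (0.022016413509845734, 0.1803693324327469), 78.54070281982422) [ 303  144   31  197 4752] [0.0121 0.0184 0.0199]
```

Request:
move_arm(deltas=[[[-0.001,0.03,-0.002,-1],[-0.001,0.055,-0.002,-1],[-0.001,0.07,-0.002,-1],[-0.001,0.08,-0.002,-1],[-0.001,0.086,-0.002,-1]]])

```text
time: 5.95
ee_pos: [0.4384, -0.2727, 0.0045]
tcp_rot: [-90.0, -0.0, -11.6]
wrist_force: [0.6, 0.2, 0.2]
opening: 0.06
```

Request:
move_arm(deltas=[[[0,0,0,0],[0,0,0,0],[0,0,0,0],[0,0,0,0],[0,0,0,0]]], claw=0.0, newtons=60)

```text
time: 6.45
ee_pos: [0.4387, -0.2729, 0.0056]
tcp_rot: [-90.0, -0.1, -11.6]
wrist_force: [-1.0, 0.5, 5.9]
opening: 0.0205
```

Request:
move_arm(deltas=[[[0,0,0,0],[0,-0.02,0,0],[0,-0.05,0,0],[0,-0.09,0,0],[0,-0.13,0,0]]])

```text
time: 6.95
ee_pos: [0.4376, -0.2723, 0.1355]
tcp_rot: [-90.0, 0.0, -11.6]
wrist_force: [0.9, -1.0, -1.4]
opening: 0.0204
```

```bash
python3 - <<'E'
from h import *
go([.44,.174,.2],1)
c=camera("wrist"); cv2.imwrite("pics/w5.png",c["color"])
W=cloud(c); z=W[...,2]; o=get_obs()["ee_pos"]
m=((z>o[2]-.02)&(z<o[2]+.03)&(W[...,0]>.45)&(W[...,0]<.65)&(abs(W[...,1]+.28)<.06)).astype(np.uint8)
k,l,s,ce=cv2.connectedComponentsWithStats(m)
for j in range(1,k):
    if s[j,4]>100:
        P=W[l==j]; print(P.mean(0).round(4),cv2.minAreaRect(P[:,:2].astype(np.float32)),s[j]); t=P[P[:,0].argsort()]; 
        for a in range(0,len(t),max(1,len(t)//8)): print(t[a:a+30].mean(0).round(4))
        print(t[-30:].mean(0).round(4))
E
```

```text
pos [ 0.4376 -0.2723  0.1355] yaw -11.62 -> shift [-0.0876 -0.0643  0.4376] turn -12.62 t 6.95 F [ 0.9 -1.  -1.4] op 0.0204
[ 0.4658 -0.2764  0.1486] ((0.4661538302898407, -0.2768084406852722), (0.022270629182457924, 0.0371035560965538), 78.14716339111328) [ 302  285   43   59 2144]
[ 0.4502 -0.2719  0.1494]
[ 0.454  -0.2741  0.1486]
[ 0.4578 -0.2752  0.1486]
[ 0.4617 -0.2761  0.1485]
[ 0.4657 -0.2762  0.1487]
[ 0.4698 -0.2787  0.1487]
[ 0.4741 -0.2766  0.1485]
[ 0.4782 -0.2808  0.1484]
[ 0.4832 -0.2747  0.1479]
```

The tool is gripped level, with the handle top 13 mm above the TCP. I'll carry it to a point in front of the notch.

Request:
move_arm(deltas=[[[-0.008,-0.01,0.03,-1],[-0.018,-0.02,0.07,-2],[-0.03,-0.03,0.11,-3.5],[-0.04,-0.03,0.15,-5],[-0.05,-0.03,0.19,-6]]])

```text
time: 7.5
ee_pos: [0.4272, -0.075, 0.1647]
tcp_rot: [-90.0, -0.1, -5.6]
wrist_force: [1.1, -0.0, -1.6]
opening: 0.0206
```

```bash
python3 -c "
from h import *
go([.412,.1712,.16],1)"
```

```text
pos [ 0.4272 -0.075   0.1647] yaw -5.59 -> shift [-0.0391  0.0046  0.2435] turn -6.59 t 7.5 F [ 1.1 -0.  -1.6] op 0.0206
```

Request:
move_arm(deltas=[[[-0.007,0,0.045,-1],[-0.014,0,0.09,-2.5],[-0.022,0,0.14,-4],[-0.031,0.002,0.19,-5.5],[-0.039,0.005,0.235,-6.6]]])

```text
time: 8.0
ee_pos: [0.411, 0.1635, 0.1596]
tcp_rot: [-90.0, -0.1, 1.0]
wrist_force: [1.3, 0.5, -1.0]
opening: 0.0205
```

Request:
move_arm(deltas=[[[0,0,0,0],[0,0,0,0],[0,0,0,0]]])

```text
time: 8.3
ee_pos: [0.4116, 0.1608, 0.1593]
tcp_rot: [-90.0, 0.0, 1.0]
wrist_force: [0.3, 0.3, -1.0]
opening: 0.0204
```

```bash
python3 - <<'E'
from h import *
go([.412,.1712,.0971],1)
c=camera("wrist"); cv2.imwrite("pics/w6.png",c["color"]); np.savez("pics/w6.npz",**c)
W=cloud(c); z=W[...,2]
m=(abs(z-.165)<.02)&(W[...,0]>.46)&(abs(W[...,1]-.172)<.03); P=W[m]; print(len(P))
if len(P):
    t=P[P[:,0].argsort()]
    for a in range(0,len(t),max(1,len(t)//8)): print(t[a:a+30].mean(0).round(4))
E
```

```text
pos [0.4116 0.1608 0.1593] yaw 0.95 -> shift [0.0006 0.0622 0.0104] turn -0.05 t 8.3 F [ 0.3  0.3 -1. ] op 0.0204
0
```

View pics/w6.png

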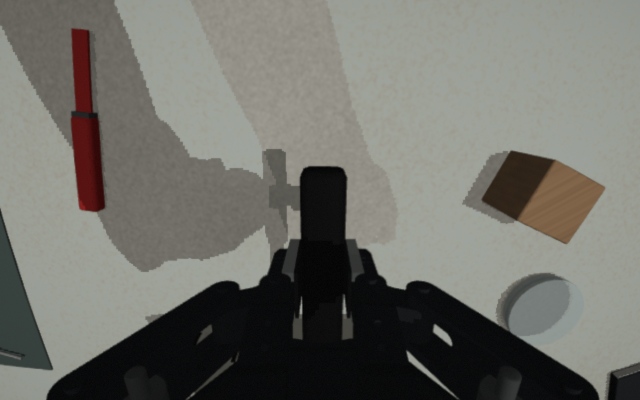

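The wrist view shows only the handle's rear end at (323,200), because the blade lies under the gripper. After aligning, I'll check the blade in the scene and top views.

Request:
move_arm(deltas=[[[0,0.02,0.005,0],[0,0.04,0.0104,0],[0,0.062,0.0104,0],[0,0.062,0.0104,0],[0,0.062,0.0104,0]]])

```text
time: 8.85
ee_pos: [0.4115, 0.1708, 0.0978]
tcp_rot: [-90.0, 0.0, 0.9]
wrist_force: [-1.2, -0.5, -1.1]
opening: 0.0202
```

```bash
python3 - <<'E'
from h import *
go([.412,.1712,.0971],1)
for n in("scene","top"):
    c=camera(n); W=cloud(c); z=W[...,2]; np.savez(f"pics/{n}7.npz",**c)
    m=(abs(z-.102)<.02)&(W[...,0]>.46)&(W[...,0]<.565)&(abs(W[...,1]-.172)<.025); P=W[m]; print(n,len(P))
    if len(P): 
        t=P[P[:,0].argsort()]
        for a in range(0,len(t),max(1,len(t)//6)): print(t[a:a+max(1,len(t)//12)].mean(0).round(4))
        print(P.max(0).round(4))
c=np.load("pics/scene7.npz")["color"][130:260,310:480]; cv2.imwrite("pics/s7.png",cv2.convertScaleAbs(cv2.resize(c,None,fx=4.5,fy=4.5,interpolation=cv2.INTER_CUBIC),alpha=1.3))
E
```

```text
pos [0.4115 0.1708 0.0978] yaw 0.87 -> shift [0.0005 0.0007 0.0004] turn -0.13 t 8.85 F [-1.2 -0.5 -1.1] op 0.0202
scene 89
[0.4613 0.1709 0.1092]
[0.4682 0.1675 0.1058]
[0.4828 0.17   0.1055]
[0.4985 0.1732 0.1055]
[0.513  0.1709 0.1056]
[0.5275 0.1701 0.1046]
[0.5397 0.1726 0.1037]
[0.5416 0.1834 0.1169]
top 72
[0.4682 0.1673 0.1079]
[0.4916 0.1709 0.1047]
[0.5056 0.1739 0.105 ]
[0.5148 0.1735 0.1039]
[0.5244 0.1755 0.1041]
[0.5354 0.1739 0.1079]
[0.5427 0.1828 0.1206]
```

View pics/s7.png

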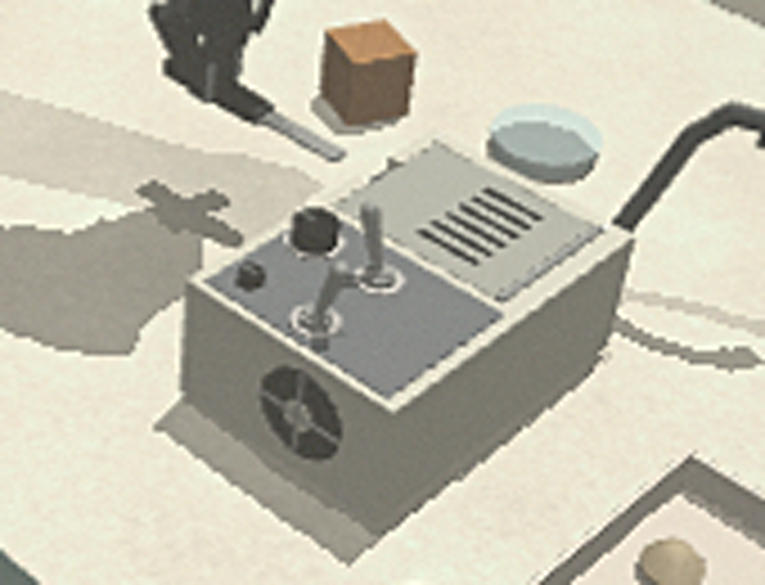

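The scene view shows the lamp toggle leaning to the front. The blade is level, with its tip at (340,155) aimed at the dark notch at (393,162). I'll insert it.

Request:
move_arm(deltas=[[[0.012,0,0,0],[0.022,0,0,0],[0.03,0,0,0],[0.038,0,0,0],[0.045,0,0,0]]])

```text
time: 9.45
ee_pos: [0.4571, 0.1725, 0.0972]
tcp_rot: [-90.0, 0.0, 1.0]
wrist_force: [0.2, 0.0, -0.8]
opening: 0.0201
```

Request:
move_arm(deltas=[[[0.008,0,0,0],[0.016,0,0,0],[0.024,0,0,0],[0.032,0,0,0],[0.039,0,0,0]]])

```text
time: 9.95
ee_pos: [0.496, 0.1732, 0.0973]
tcp_rot: [-90.0, 0.0, 1.0]
wrist_force: [0.0, 0.4, -1.2]
opening: 0.0201
```

Request:
move_arm(deltas=[[[0,0,0,0],[0,0,0,0]]])

```text
time: 10.15
ee_pos: [0.4953, 0.1731, 0.0972]
tcp_rot: [-90.0, 0.0, 1.0]
wrist_force: [-1.2, -0.1, -1.9]
opening: 0.0203
```

```bash
python3 - <<'E'
from h import *
go([.4955,.1726,.0971],1)
for n in("scene","top"):
    c=camera(n); W=cloud(c); z=W[...,2]; np.savez(f"pics/{n}8.npz",**c)
    m=(abs(z-.102)<.02)&(W[...,0]>.5)&(W[...,0]<.58)&(abs(W[...,1]-.172)<.03); P=W[m]; print(n,len(P))
    if len(P): 
        t=P[P[:,0].argsort()]
        for a in range(0,len(t),max(1,len(t)//6)): print(t[a:a+max(1,len(t)//12)].mean(0).round(4))
c=np.load("pics/scene8.npz")["color"][130:260,310:480]; cv2.imwrite("pics/s8.png",cv2.convertScaleAbs(cv2.resize(c,None,fx=4.5,fy=4.5,interpolation=cv2.INTER_CUBIC),alpha=1.3))
E
```

```text
pos [0.4953 0.1731 0.0972] yaw 0.98 -> shift [ 0.0002  0.0001 -0.0005] turn -0.02 t 10.15 F [-1.2 -0.1 -1.9] op 0.0203
scene 158
[0.5015 0.1698 0.1121]
[0.5076 0.1657 0.1094]
[0.522  0.1677 0.109 ]
[0.5372 0.1688 0.11  ]
[0.5509 0.1698 0.1057]
[0.5722 0.1744 0.1063]
[0.5796 0.1663 0.1081]
top 27
[0.5599 0.1696 0.1072]
[0.5707 0.1731 0.1017]
[0.5746 0.1457 0.1078]
[0.5752 0.1604 0.0839]
[0.5757 0.1583 0.1001]
[0.5772 0.151  0.1127]
[0.579  0.1602 0.1025]
```

View pics/s8.png

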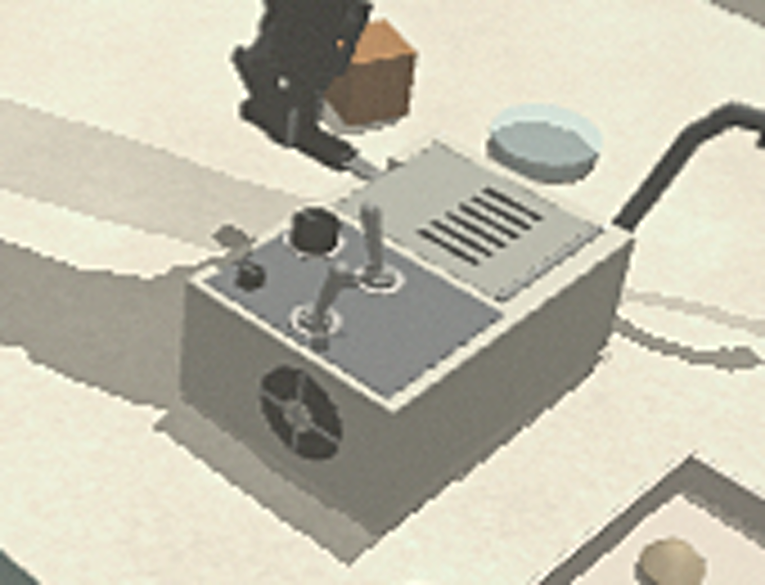

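The blade is in the notch, entering at (378,170). Next I push the handle down.

Request:
move_arm(deltas=[[[0,0.004,0,0],[0,0.008,0,0],[0,0.012,0,0],[0,0.015,0,0],[0,0.018,0,0]]])

```text
time: 10.75
ee_pos: [0.4957, 0.1735, 0.0822]
tcp_rot: [-89.9, -0.2, 1.0]
wrist_force: [-12.3, -2.0, 23.1]
opening: 0.0206
```

```bash
cat >> h.py <<'E'
def cover():
    c=camera("scene"); W=cloud(c)
    R=Ro.from_euler("z",1,degrees=True).as_matrix(); U=(W-[.664,.1135,0])@R
    m=(abs(U[...,1]-.04)<.025)&(abs(U[...,0])<.1)&(U[...,2]>.1)
    P=U[m]; 
    for x in (-.07,-.04,0,.04): 
        q=P[abs(P[:,0]-x)<.008]; print("cover x",x,"z",np.median(q[:,2]).round(4),len(q))
    return c
E
python3 -c "
from h import *
go([.4955,.1726,.0971],1); cover()"
```

```text
pos [0.4957 0.1735 0.0822] yaw 1.0 -> shift [-0.0001 -0.0149 -0.0009] turn -0.0 t 10.75 F [-12.3  -2.   23.1] op 0.0206
cover x -0.07 z 0.1121 40
cover x -0.04 z 0.1125 46
cover x 0 z 0.1114 51
cover x 0.04 z 0.1111 48
```

Contact is made, with 23 N upward on the tool. I'll push further.

Request:
move_arm(deltas=[[[0,0.003,0,0],[0,0.006,0,0],[0,0.009,0,0],[0,0.011,0,0],[0,0.012,0,0]]])

```text
time: 11.3
ee_pos: [0.4961, 0.1733, 0.068]
tcp_rot: [-90.0, -0.1, 1.0]
wrist_force: [1.3, -1.1, 4.9]
opening: 0.0201
```

```bash
python3 -c "
from h import *
go([.4955,.1726,.0971],1); cover()"
```

```text
pos [0.4961 0.1733 0.068 ] yaw 0.98 -> shift [-0.0005 -0.0291 -0.0007] turn -0.02 t 11.3 F [ 1.3 -1.1  4.9] op 0.0201
cover x -0.07 z 0.1622 24
cover x -0.04 z 0.153 64
cover x 0 z 0.1372 62
cover x 0.04 z 0.1205 63
```

The cover has sprung open to about 0.4 rad. I'll withdraw the tool straight back.

Request:
move_arm(deltas=[[[-0.01,0,0,0],[-0.025,0,0,0],[-0.045,0,0,0],[-0.07,0,0,0],[-0.095,0,0,0]]])

```text
time: 11.85
ee_pos: [0.3985, 0.1712, 0.0665]
tcp_rot: [-90.0, 0.1, 1.0]
wrist_force: [-0.7, -0.4, -1.2]
opening: 0.0202
```

Request:
move_arm(deltas=[[[-0.005,-0.02,-0.03,1],[-0.005,-0.05,-0.07,2],[-0.005,-0.07,-0.11,4],[-0.005,-0.09,-0.15,5],[-0.005,-0.09,-0.2,6]]])

```text
time: 12.35
ee_pos: [0.3989, -0.0294, 0.1595]
tcp_rot: [-90.0, -0.2, -5.0]
wrist_force: [1.7, -0.7, -1.4]
opening: 0.0205
```

```bash
python3 - <<'E'
from h import *
go([.443,-.274,.1],-11.6); c=cover(); W=cloud(c); o=get_obs()["ee_pos"]
m=(abs(W[...,2]-o[2]-.02)<.06)&(W[...,0]>o[0]+.06)&(W[...,0]<o[0]+.14)&(abs(W[...,1]-o[1])<.03); t=W[m]; t=t[t[:,0].argsort()]
for a in range(0,len(t),max(1,len(t)//6)): print(t[a:a+max(1,len(t)//12)].mean(0).round(4))
E
```

```text
pos [ 0.3989 -0.0294  0.1595] yaw -4.96 -> shift [ 0.0648  0.0597 -0.2399] turn 6.64 t 12.35 F [ 1.7 -0.7 -1.4] op 0.0205
cover x -0.07 z 0.1619 6
cover x -0.04 z 0.1609 67
cover x 0 z 0.1419 68
cover x 0.04 z 0.1221 66
[ 0.4626 -0.036   0.188 ]
[ 0.474  -0.0381  0.1909]
[ 0.4878 -0.0392  0.1962]
[ 0.498  -0.0331  0.1978]
[ 0.5114 -0.0423  0.2023]
[ 0.523  -0.0427  0.2062]
```

Request:
move_arm(deltas=[[[0.012,0,-0.045,1],[0.024,0,-0.09,2],[0.037,0.01,-0.14,4],[0.05,0.02,-0.19,5],[0.065,0.04,-0.238,6.6]]])

```text
time: 12.9
ee_pos: [0.4406, -0.2648, 0.1206]
tcp_rot: [-90.0, -0.1, -11.7]
wrist_force: [1.7, 1.3, -1.5]
opening: 0.0204
```

Request:
move_arm(deltas=[[[0,0,0,0],[0,0.02,0,0],[0,0.04,0,0],[0,0.055,0,0],[0,0.07,0,0]]])

```text
time: 13.4
ee_pos: [0.4405, -0.2621, 0.0495]
tcp_rot: [-90.0, 0.0, -11.6]
wrist_force: [-0.3, -0.9, -1.1]
opening: 0.0202
```

```bash
python3 -c "
from h import *
go([.443,-.274,.006],-11.6)"
```

```text
pos [ 0.4405 -0.2621  0.0495] yaw -11.59 -> shift [ 0.0048  0.0435 -0.0111] turn 0.01 t 13.4 F [-0.3 -0.9 -1.1] op 0.0202
```

Request:
move_arm(deltas=[[[0.005,0.012,-0.011,0],[0.005,0.022,-0.011,0],[0.005,0.027,-0.011,0],[0.005,0.031,-0.011,0],[0.005,0.035,-0.011,0]]], newtons=30)

```text
time: 13.9
ee_pos: [0.4443, -0.2749, 0.0163]
tcp_rot: [-90.0, -0.1, -11.6]
wrist_force: [3.3, 0.4, 12.4]
opening: 0.0202
```

Request:
move_arm(deltas=[[[0,0.002,0,0],[0,0.004,0,0],[0,0.006,0,0],[0,0.007,0,0],[0,0.007,0,0]]])

```text
time: 14.4
ee_pos: [0.4465, -0.2759, 0.0118]
tcp_rot: [-90.1, -0.4, -11.6]
wrist_force: [5.1, -1.7, 12.7]
opening: 0.0202
```

```bash
python3 -c "
from h import *
go([.443,-.274,.006],-11.6)"
```

```text
pos [ 0.4465 -0.2759  0.0118] yaw -11.59 -> shift [-0.0039  0.0058  0.0012] turn 0.01 t 14.4 F [ 5.1 -1.7 12.7] op 0.0202
```

Pressing is levelling it. I'll release gently and rise.

Request:
move_arm(deltas=[[[0,0.001,0,0],[0,0.001,0,0],[0,0.001,0,0],[0,0.0,0,0],[0,0.0,0,0]]], claw=0.05)

```text
time: 14.9
ee_pos: [0.4435, -0.2746, 0.0085]
tcp_rot: [-90.0, 0.0, -11.6]
wrist_force: [-0.4, 0.7, 0.7]
opening: 0.05
```

Request:
move_arm(deltas=[[[0,-0.02,0,0],[0,-0.05,0,0],[0,-0.09,0,0],[0,-0.13,0,0],[0,-0.17,0,0]]])

```text
time: 15.4
ee_pos: [0.4433, -0.2745, 0.1801]
tcp_rot: [-90.0, 0.0, -11.6]
wrist_force: [-0.0, 0.2, 0.3]
opening: 0.05
```

Request:
move_arm(deltas=[[[-0.02,-0.02,0,0],[-0.02,-0.05,0,0],[-0.02,-0.05,0,0]]])

```text
time: 15.7
ee_pos: [0.4247, -0.2712, 0.2327]
tcp_rot: [-90.1, -0.3, -11.6]
wrist_force: [-0.2, 0.2, -0.4]
opening: 0.0505
```

```bash
python3 - <<'E'
from h import *
go([.443,-.274,.006],-11.6); s=cover(); cv2.imwrite("pics/s9.png",cv2.convertScaleAbs(cv2.resize(s["color"][120:330,180:520],None,fx=2.3,fy=2.3,interpolation=cv2.INTER_CUBIC),alpha=1.3))
for n in ("wrist","scene"):
    c=camera(n); W=cloud(c); z=W[...,2]
    m=((z>.0075)&(z<.06)&(abs(W[...,0]-.48)<.14)&(abs(W[...,1]+.28)<.05)).astype(np.uint8)
    k,l,s,ce=cv2.connectedComponentsWithStats(m)
    for j in range(1,k):
        if s[j,4]>60:
            P=W[l==j]; print(n,cv2.minAreaRect(P[:,:2].astype(np.float32)))
            for x in np.arange(.4,.58,.03): 
                q=P[abs(P[:,0]-x)<.01]
                if len(q): print("  ",x.round(2),np.median(q[:,2]).round(4))
    m=(z>.14)&(z<.18)&(abs(W[...,0]-.67)<.07)&(abs(W[...,1]-.04)<.06)
    k,l,s,ce=cv2.connectedComponentsWithStats(m.astype(np.uint8))
    for j in range(1,k):
        if s[j,4]>5: print(n,"bat",W[l==j].mean(0).round(4))
E
```

```text
pos [ 0.4247 -0.2712  0.2327] yaw -11.63 -> shift [0.0173 0.2268 0.0014] turn -0.03 t 15.7 F [-0.2  0.2 -0.4] op 0.0505
cover x -0.07 z 0.1332 10
cover x -0.04 z 0.1607 64
cover x 0 z 0.1421 61
cover x 0.04 z 0.1223 70
wrist ((0.4915253818035126, -0.28321126103401184), (0.021775314584374428, 0.17892001569271088), 78.86580657958984)
   0.4 0.0181
   0.43 0.0189
   0.46 0.0189
   0.49 0.0189
   0.52 0.0129
   0.55 0.0128
wrist bat [0.6745 0.0061 0.1557]
scene ((0.4921153783798218, -0.2870047390460968), (0.023020246997475624, 0.18059809505939484), 77.82093048095703)
   0.4 0.0182
   0.43 0.0196
   0.46 0.0189
   0.49 0.0183
   0.52 0.0127
   0.55 0.0128
scene bat [0.6541 0.0684 0.1562]
scene bat [0.6789 0.004  0.1571]
```

View pics/s9.png

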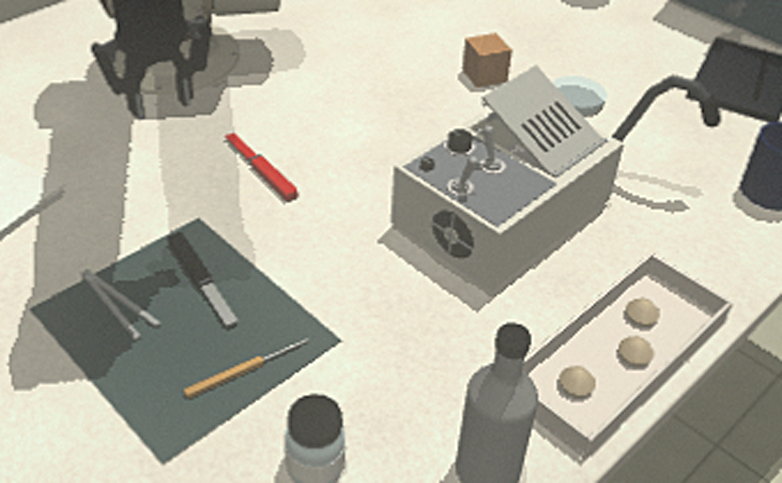

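The picture shows the cover open at (545,115), the lamp toggle leaning forward and the fan toggle still on. The pry tool lies flat on the mat at (200,275), and the bystanders are where they were. I'm handing the job in.

```bash
python3 -c "
from h import *
print(job_done())"
```

```text
the job is handed in; nothing more can be done
None
```

The lamp switch is off, the lamp cover is open, and the pry tool is back flat on the mat. I handed the job in at about 16 s of the 70 s allowed; `job_done()` reports no verdict.

- **Lamp switch:** I flipped it by drawing the bat to the front with one finger of the open gripper. In the last picture it leans to the front (bat at x about 0.65 m).
- **Fan switch:** it is still on (bat at x about 0.68 m, unmoved).
- **Cover:** I put the blade about 40 mm past the notch and pushed the handle down over the fulcrum. The peak wrist force I read was about 26 N. The cover sprang open and stands at roughly 0.45 rad. The fingers stayed clear of it.
- **Pry tool:** it came out of the notch tilted about 17° in the grip. I pressed it level against the mat and released it. Both cameras show it flat, with the handle top at 18–19 mm and the blade top at 13 mm above the bench. It lies about 12 mm ahead of where it started.
- **Bystanders:** the forceps, needle, petri dish and carton look unmoved in the last picture. I judged this by eye and did not measure it.

Two readings disagreed:
- **Cover height:** the final reading nearest the cover's front edge (0.133 m from 10 pixels) was out of line with the rest, because almost none of the open cover is left at that point. The other points fit an open cover.
- **Wrist view of the bats:** the last wrist view found only the fan bat, while the scene view found both.

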